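Slide the vial tray home under the hold-down springs of a cooled tray station

TASK

Dock the vial tray in the cooled tray station: with the fingertips (the rubber pad on its bare end is made for this) press the tray down hard on its sprung plate and, keeping it down, slide it under the two hold-down leaf springs until it is fully home against the end stop; then let go and move clear. Do not pick up or lift the tray, keep its vials standing in their wells, and leave everything else on the bench where it is.

Things in the scene. Friction and masses are not known exactly. Their poses are not given: they have to be found in the camera images.
- station: Fixed tray station on the bench, 300 x 150 mm. Origin on the bench, +x = the way the tray slides home, z up. Side rails guide the tray (inner faces at y +-44.5 mm, tops at z 44 mm). End stop face at x 100 mm, top at z 52 mm; behind it a block to x 175 mm, up to z 53 mm. The sprung cold plate lies between the rails, x -109 to 97 mm, its top at z 36 mm when up.
- station_stop (a point): Middle of the end stop's face, 36 mm above the bench; axes as the station's (x = slide direction).
- keeper_left (a point): Steel keeper on the +y rail: this point is the middle of its lower entry edge (station x 50, y 37, z 52.5 mm). It reaches to x 68 mm, from |y| 30 mm out over the tray's edge, top at z 58 mm. A tray standing up on the sprung plate runs against it: press it down 6 mm or more to pass. Behind it a leaf spring, 11 mm wide, slopes down towards the stop, to x 94 mm.
- keeper_right (a point): The same on the -y rail (station x 50, y -37, z 52.5 mm).
- cold_plate (a joint): How far the sprung cold plate is pressed down, m: 0 up, 0.010 at its bottom stop. Springs push it up with 10 N at 0 and 20 N at 0.010; the tray's weight (2 to 4 N) does not sink it. Pressing the tray down 8 mm takes about 15 N. It comes up again if let go before the tray is under the leaf springs. White glide strips: friction about 0.2.
- leaf_left (a joint): Deflection of the leaf spring on the +y side, rad: 0 hanging free, about 0.1 to 0.2 with the tray's edge under it (each then presses the tray down with about 5 to 9 N and drags on it).
- leaf_right (a joint): The same for the leaf spring on the -y side.
- tray: Grey vial tray, 128 (x) x 86 (y) x 22 mm high, 0.18 to 0.35 kg, loose on the cold plate between the rails (1.5 mm play each side), 57 to 80 mm short of the stop. Origin under its centre, +x = its leading end. Wells in its leading part; three vials stand 20 mm proud of its top. The trailing end of the top (tray x -64 to -22 mm) is bare, with a rubber pad and a finger bar.
- tray_pad (a point): Centre of the flat rubber pad (36 mm along x, 64 mm wide) on the tray's top, 42 mm behind the tray's centre: where to press. 58 mm above the bench before pressing. Just ahead of the pad a finger bar, 6 mm thick, 60 mm wide, 8 mm high, stands across the top (tray x -21.5 to -15.5 mm): a fingertip on the pad can push against it.
- tray_nose (a point): Middle of the tray's leading top edge, 64 mm ahead of the tray's centre. Fully home it lies at the stop's face.
- vial0: Capped glass vial, 11.5 mm wide, 32 mm tall, standing loose in a 12 mm deep well of the tray (at tray x 48, y 19.5 mm); origin at its foot, z along it.
- vial1: The same, at tray x 22, y -19.5 mm.
- vial2: The same, at tray x 9, y 6.5 mm.
- column_a: loose chromatography column lying on the bench beside the station: steel tube 150 mm long with 17 mm hexagon end nuts; origin under its middle, x along it
- column_b: longer loose column, 200 mm, same make, lying farther left; origin under its middle, x along it
- spanner: small double-ended open spanner, 140 mm long, 5 mm thick, lying beside the station; origin under its middle, x along it
- beaker: empty 70 mm wide, 90 mm tall glass beaker; origin under its middle
- reagent_jar: amber glass jar with white cap, 56 mm wide, 85 mm tall; origin under its middle

How it is judged:
On the way, in this order (a step that is already met when the one before it is completed fails the run):
1. the fingers press the tray down on its sprung plate before it is under the keepers (value of joint cold_plate above 0.004 m and contact force between the fingers and tray above 3 N and x of tray_nose in the frame of station_stop below -0.04 m), for 0.05 s.
2. the tray's leading edge is under both leaf springs, still pushed by the fingers (x of tray_nose in the frame of station_stop above -0.025 m and value of joint each of leaf_left, leaf_right above 0.04 rad and contact force between the fingers and tray above 1 N), for 0.02 s.
At the end, for the whole second after the job is handed in: The tray rests flat and still with its leading edge within 3 mm of the end stop, held down under both leaf springs (cold plate still pressed down at least 5 mm), and the three vials stand in their wells (x of tray_nose in the frame of station_stop above -0.003 m and value of joint cold_plate above 0.005 m and value of joint each of leaf_left, leaf_right above 0.04 rad and z of tray_nose in the frame of station below 0.0535 m and angle between the x axis of tray and the x axis of station, either way round below 0.04 rad and angle between tray's own z axis and vertical below 0.04 rad and linear speed of tray below 0.01 m/s and z of each of vial0, vial1, vial2 in the frame of tray below 0.016 m and angle between each of vial0, vial1, vial2's own z axis and vertical below 0.25 rad); the robot touches nothing.
It fails at once if the tray is lifted more than 6 mm off the raised cold plate, or tipped (z of tray in the frame of station above 0.042 m or angle between tray's own z axis and vertical above 0.15 rad).
It fails at once if a vial is lifted out of its well or tipped (z of any of vial0, vial1, vial2 in the frame of tray above 0.018 m or angle between any of vial0, vial1, vial2's own z axis and vertical above 0.4 rad).
It fails at once if something else on the bench is moved by more than 20 mm (distance of any of column_a, column_b, spanner, beaker, reagent_jar from where it was at the start of the episode above 0.02 m).
It also fails if it takes over 32 s, if anything falls off the work surface, if the arm or the gripper's body presses on something with over 40 N, if the wrist force passes 120 N, or if a joint passes its speed limit or range.

ROBOT

A 6-joint arm with a two-finger parallel gripper is mounted at the origin on the work surface. World frame = base frame: x ahead of the robot, y to its left, z up, the work surface at z = 0. Lengths are in m, angles in rad, forces in N, time in s.
With the tool pointing down it reaches from about 0.3 to 0.75 m from the base axis. Payload 8.5 kg.
Tool frame: the origin (TCP) lies at the very end of the fingers, on their centre line; the grasp point (between the pads) lies 19 mm behind it; z points along the fingers, y is the direction in which the jaws open and shut (so a half turn about z gives the same grasp; the last joint's range is limited). The gripper opens to 88 mm and grips with 3 to 60 N. Pads are 18 mm wide; open, the fingers measure 123 mm over their backs; the gripper's body (75 mm by 187 mm) begins 45 mm behind the grasp point.
Start: joints at [1.075, 0.381, 1.297, -0, 1.464, -0.215], TCP at [0.152, 0.528, 0.239] pointing down, gripper open.
Joint ranges: [-3.11, 3.11], [-0.89, 2.33], [0.22, 2.48], [-1.42, 4.56], [0.17, 2.85], [-2.88, 2.88]. Speed limits (rad/s): [2.39, 2.39, 3.14, 3.14, 3.14, 3.14].

INTERFACE

Orientations are given as a rotation vector (axis times angle).
In Python, from bench import bot gives the robot as it stands. The module is installed in compiled form; this text tells all that it offers.
- The arm moves only by the tool move_arm, never from a script. Its argument "increments" is text: rows parted by semicolons, each of 7 numbers parted by spaces: the shift along the tool's x, y, z in units of 250 mm (1.0 is 250 mm), then the turn, a rotation vector about the tool's x, y, z in units of 60 degrees (1.0 is 60 degrees), then the gripper command: -1 is fully open, 1 is shut, values between are in proportion. A call has exactly 10 rows; each row is the pose to reach, as a shift and turn from the pose measured when the call began, along the tool's axes at that moment; what a row does not reach only later rows make up. A row lasts 1/12 s, in which the tool goes at most 41.7 mm and 7.16 degrees, less where a joint would pass 70% of its speed; a pose out of reach is approached as far as the arm can. A call with a number of a shift or a turn outside -1 to 1 is refused whole. A call with a gripper value outside its range is refused whole. The fingers move at their own pace and stop on an object; the grip force is fixed at half the most. Time passes only in rows, so rows that repeat a pose let the fingers close, or fill a call up. It gives the time, the measured TCP pose, the force and the opening at its end, in the units of the state.
- bot.sense(): the state, without advancing time (a new reading comes with each control period).
- bot.get_image(name): name is "scene" or "top" or "wrist"; returns (picture, depth): 400x640x3 uint8, red, green, blue; 400x640 float32, m along the optical axis (not along the pixel's ray), 0 where there is no reading.
- bot.camera_params(name): a dict with "fx", "fy", "cx", "cy" (pixels), "xyz" and "attitude" of the camera in the world. Camera axes: x right, y up, looking along -z (the intrinsics and any distortion apply to the point x, -y, -z); pixel columns grow to the right and rows downward; lengths in m; the calibration is good to about 2 mm. A picture is of the moment at which its call begins: read the wrist's pose just before it. camera_params takes no time and is no camera call; for the wrist camera it gives the pose at the moment of the call.
- bot.hand_in(): hands the job in, once; it reports no verdict.
The state is a dict: "clock": time; "joint_pos": joint angles; "qd": joint speeds; "joint_torque": joint torques, N m; "ee_pos": TCP position; "orientation": TCP orientation; "ft_force": force on the tool from outside, world axes, zero at the start; "torque": the same for the moment, N m; "gripper_width": finger opening in m.
Only numpy, scipy, OpenCV 4.12 (cv2) and the standard library are available. Lean on these libraries where they do the work, as an engineer would, in place of code of your own. Each camera call takes 0.05 s, during which the arm holds its last target. There are 200 camera calls.

## Working session

There is one attempt and no reset: what is moved stays moved. The work goes in short steps, Python scripts to look and compute and a tool call to move; the robot and the scene stay as the last step left them, time stands still between calls to the robot, and variables do not carry over. Pictures are saved under pics/ and viewed, about 8 in all and at most 12, crops included, and the job is handed in when it is done.

Besides the shell and the picture viewer there is one more tool, called after "Emit:" by a JSON object that holds its "method" and its "body", one argument or row to a line. move_arm: Moves the arm, as the interface text tells. Its arguments: {"type":"object","properties":{"increments":{"type":"string"}},"required":["increments"]}

```bash
mkdir -p pics; cat > h.py <<'E'
import numpy as np, cv2
from bench import bot
from scipy.spatial.transform import Rotation as R
def grab(n,f):
    p=bot.camera_params(n); im,d=bot.get_image(n); cv2.imwrite('pics/'+f+'.png',im[:,:,::-1]); np.savez('pics/'+f+'.npz',im=im,d=d,p=np.array(p,dtype=object)); return im,d,p
def load(f):
    z=np.load('pics/'+f+'.npz',allow_pickle=True); return z['im'],z['d'],z['p'].item()
def rot(p):
    a=np.array(p['attitude'],float)
    return a if a.shape==(3,3) else (R.from_rotvec(a).as_matrix() if a.size==3 else R.from_quat(a).as_matrix())
def ray(p,u,v,z):
    d=rot(p)@np.array([(u-p['cx'])/p['fx'],-(v-p['cy'])/p['fy'],-1]); o=np.array(p['xyz']); return o+d*(z-o[2])/d[2]
E
python3 - <<'E'
from h import *
for n in('top','scene'):
    im,d,p=grab(n,n+'0'); print(n,p)
s=bot.sense(); print({k:np.round(v,3) for k,v in s.items()})
E
```

```text
top {'fx': 423.4341556882091, 'fy': 423.4341556882091, 'cx': 323.26697069956185, 'cy': 196.8586258536493, 'xyz': array([ 0.39048623, -0.02065388,  1.16164571]), 'attitude': array([ 0.1378295 , -0.1263558 , -1.57029987])}
scene {'fx': 498.7030645817662, 'fy': 498.7030645817662, 'cx': 326.80031246012044, 'cy': 199.53406488587044, 'xyz': array([1.39505343, 0.79517842, 0.98032377]), 'attitude': array([0.44355066, 1.03076086, 2.15591788])}
{'clock': np.float64(0.1), 'joint_pos': array([ 1.075,  0.381,  1.298, -0.   ,  1.464, -0.215]), 'qd': array([ 0.003, -0.002, -0.004,  0.001,  0.002,  0.   ]), 'joint_torque': array([ 5.0000e-03, -4.3865e+01, -2.2491e+01,  7.2000e-02,  3.4000e-02,
       -0.0000e+00]), 'ee_pos': array([0.152, 0.528, 0.238]), 'orientation': array([-4.40e-01, -3.11e+00,  2.00e-03]), 'ft_force': array([-0.135, -0.188,  0.749]), 'torque': array([ 0.006,  0.024, -0.007]), 'gripper_width': np.float64(0.088)}
```

View pics/top0.png

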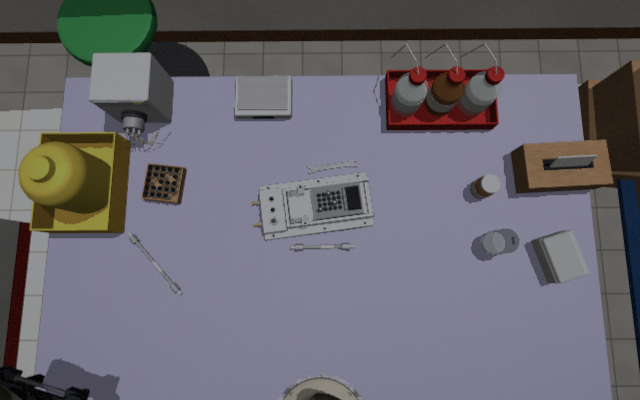

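View pics/scene0.png

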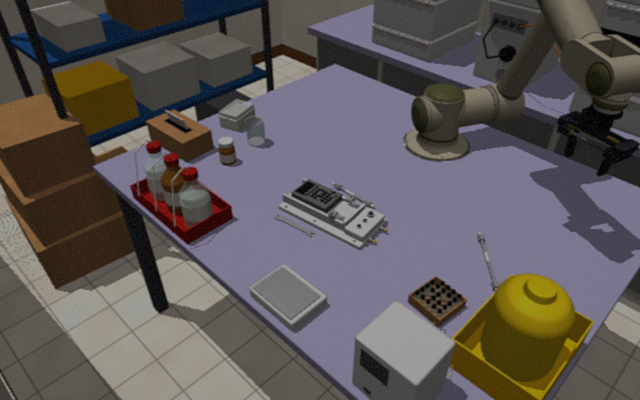

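The top view shows the station at about (316,206), with its stop block with knobs at the left (px 272,210) and the tray's dark pad at the right (353,197). So the slide direction is image-left, about world +y. The columns and spanner lie beside it.

```bash
python3 - <<'E'
from h import *
im,d,p=load('top0')
c=im[160:260,240:390]; cv2.imwrite('pics/crop1.png',cv2.resize(c[:,:,::-1],None,fx=5,fy=5,interpolation=cv2.INTER_CUBIC))
for n,u,v,z in[('pad',353,197,.058),('blk',272,210,.053),('ctr',316,206,.03)]: print(n,ray(p,u,v,z).round(3), d[v,u])
print(rot(p).round(3)); s=bot.sense(); print(R.from_rotvec(s['orientation']).as_matrix().round(3))
w=bot.camera_params('wrist'); print(w, rot(w).round(3))
E
```

```text
pad [ 0.577 -0.091  0.058] 1.1196557
blk [0.544 0.123 0.053] 1.1251593
ctr [0.558 0.007 0.03 ] 1.1157228
[[-0.003  0.986 -0.167]
 [-1.    -0.004 -0.007]
 [-0.008  0.167  0.986]]
[[-0.961  0.277 -0.001]
 [ 0.277  0.961 -0.001]
 [ 0.    -0.001 -1.   ]]
{'fx': 322.6543333797589, 'fy': 322.6543333797589, 'cx': 320.0542593360893, 'cy': 197.6696304970979, 'xyz': array([0.07969054, 0.5499933 , 0.38424665]), 'attitude': array([-0.25646575, -0.19037878,  1.28109822])} [[ 0.276 -0.919 -0.281]
 [ 0.961  0.264  0.083]
 [-0.002 -0.293  0.956]]
```

View pics/crop1.png

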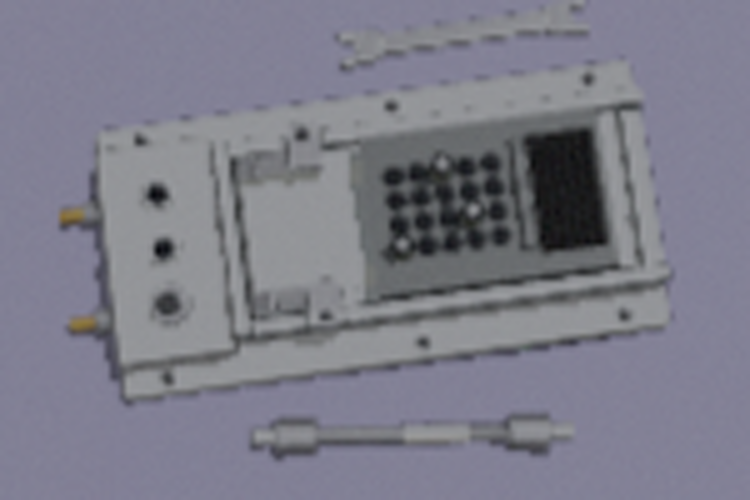

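The crop is clear. The station base corners are at crop (100,130), (635,62), (668,322) and (125,400), the pad is at about (568,190) and the bar is at x≈525. The stop is at x≈240 and the keepers are at (305,140) and (322,300).

```bash
python3 - <<'E'
from h import *
im,d,p=load('top0')
f=lambda x,y,z: ray(p,240+(x+.5)/5-.5,160+(y+.5)/5-.5,z)
for z in(.01,):
  UL,UR,LR,LL=[f(*c,z) for c in((100,130),(635,62),(668,322),(125,400))]
  print((UL+UR+LR+LL)/4,np.linalg.norm(UL-UR),np.linalg.norm(LL-LR),np.linalg.norm(UL-LL))
  for a in(UL-UR,LL-LR): print(np.degrees(np.arctan2(a[1],a[0])))
pad=f(568,190,.058); print('pad',pad)
s=bot.sense(); T=R.from_rotvec(s['orientation']).as_matrix(); 
print('shift to pad+.15',(T.T@(pad+[0,0,.15]-s['ee_pos']))/.25)
E
```

```text
[0.56335014 0.00733758 0.01      ] 0.2997398419726851 0.2984528239020346 0.15041816711965494
97.14280162268062
97.97407881128913
pad [ 0.5755204  -0.09191636  0.058     ]
shift to pad+.15 [-2.31400324 -1.91418916  0.1226617 ]
```

Emit:
{"method": "move_arm", "body": {
  "increments": "-0.12 -0.1 0 0 0 0.08 1; -0.24 -0.2 0 0 0 0.16 1; -0.36 -0.3 0 0 0 0.24 1; -0.5 -0.4 0 0 0 0.32 1; -0.62 -0.5 0 0 0 0.4 1; -0.74 -0.6 0 0 0 0.48 1; -0.86 -0.7 0 0 0 0.56 1; -1 -0.8 0 0 0 0.64 1; -1 -0.8 0 0 0 0.7 1; -1 -0.8 0 0 0 0.7 1"
}}

```text
clock: 0.93
ee_pos: [0.3382, 0.2652, 0.2382]
orientation: [-1.534, -2.741, 0.003]
ft_force: [-0.4, 0.7, -0.0]
gripper_width: 0.0236
```

```bash
cat > g.py <<'E'
import sys
from h import *
# shift (units) and turn to reach x y z yaw(deg of tool x)
x,y,z,yaw=map(float,sys.argv[1:]); s=bot.sense(); T=R.from_rotvec(s['orientation']).as_matrix()
c,q=np.cos(np.radians(yaw)),np.sin(np.radians(yaw)); G=np.array([[c,q,0],[q,-c,0],[0,0,-1]])
print(s['clock'],s['ee_pos'].round(4),s['ft_force'].round(1),s['gripper_width'],'q',s['joint_pos'].round(2))
print('shift',(T.T@(np.array([x,y,z])-s['ee_pos'])/.25).round(3),'turn',(R.from_matrix(T.T@G).as_rotvec()/np.radians(60)).round(3))
E
python3 g.py .575 -.095 .19 97.5
```

```text
0.9333 [0.3382 0.2652 0.2382] [-0.4  0.7 -0. ] 0.02355418471464472 q [ 0.39  0.17  1.6  -0.    1.37 -0.16]
shift [-1.723  0.054  0.194] turn [-0.001  0.001  0.401]
```

Emit:
{"method": "move_arm", "body": {
  "increments": "-0.13 0 0 0 0 0.05 1; -0.26 0.01 0.02 0 0 0.1 1; -0.4 0.01 0.04 0 0 0.15 1; -0.53 0.02 0.06 0 0 0.2 1; -0.66 0.02 0.08 0 0 0.25 1; -0.79 0.03 0.1 0 0 0.3 1; -0.92 0.03 0.12 0 0 0.35 1; -1 0.03 0.12 0 0 0.4 1; -1 0.03 0.12 0 0 0.4 1; -1 0.03 0.12 0 0 0.4 1"
}}

```text
clock: 1.77
ee_pos: [0.4751, 0.0567, 0.2079]
orientation: [-2.067, -2.364, 0.003]
ft_force: [0.4, 0.6, -0.4]
gripper_width: 0.0004
```

```bash
python3 g.py .575 -.095 .19 97.5
```

```text
1.7667 [0.4751 0.0567 0.2079] [ 0.4  0.6 -0.4] 0.0004370562323031358 q [-0.13  0.28  1.54 -0.    1.32 -0.26]
shift [-0.654  0.315  0.071] turn [-0.002  0.     0.003]
```

Emit:
{"method": "move_arm", "body": {
  "increments": "-0.13 0.07 0.02 0 0 0 1; -0.26 0.13 0.04 0 0 0 1; -0.39 0.2 0.06 0 0 0 1; -0.52 0.26 0.07 0 0 0 1; -0.6 0.3 0.07 0 0 0 1; -0.654 0.315 0.07 0 0 0 1; -0.654 0.315 0.07 0 0 0 1; -0.654 0.315 0.07 0 0 0 1; -0.654 0.315 0.07 0 0 0 1; -0.654 0.315 0.07 0 0 0 1"
}}

```text
clock: 2.6
ee_pos: [0.5743, -0.0932, 0.1908]
orientation: [-2.065, -2.366, 0.003]
ft_force: [-0.8, 0.3, 0.4]
gripper_width: 0.0007
```

```bash
python3 g.py .575 -.095 .19 97.5; python3 -c "
from h import *
grab('wrist','w1')"
```

```text
2.6 [ 0.5743 -0.0932  0.1908] [-0.8  0.3  0.4] 0.0006733621009973238 q [-0.36  0.47  1.29 -0.    1.38 -0.5 ]
shift [-0.007  0.002  0.003] turn [-0.002  0.     0.005]
```

View pics/w1.png

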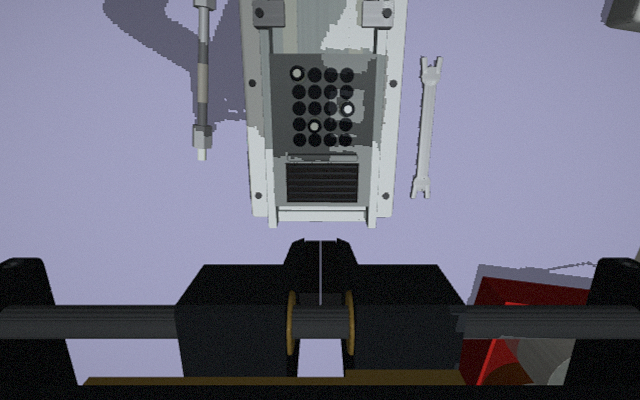

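The wrist view shows the pad from (286,163) to (358,203), the bar at row 157, and the tray's nose edge at row 54 (cols 272–385). The keepers are at (269,14) and (377,14), and the closed fingertip is at (320,240).

```bash
python3 - <<'E'
from h import *
im,d,p=load('w1')
pad=np.array([ray(p,u,v,.058) for u,v in((286,163),(358,163),(357,203),(287,203))])
print(pad.mean(0)); a=pad[0]-pad[3]; b=pad[1]-pad[2]; print(np.linalg.norm(a),np.linalg.norm(b),np.linalg.norm(pad[0]-pad[1]))
r=pad[1]-pad[0]; print('slide yaw from pad',np.degrees(np.arctan2(r[1],r[0]))+90)
print('nose',ray(p,325,54,.058)); print('bar front top',ray(p,322,154,.066))
g=cv2.cvtColor(im,cv2.COLOR_RGB2GRAY)[100:225,230:420]
L,Rr=ray(p,273,222,.044),ray(p,372,224,.044);L2,R2=ray(p,270,100,.01),0
print('rail ends mid',(L+Rr)/2,np.linalg.norm(L-Rr))
for v in (163,203): print(ray(p,322,v,.058))
s=bot.sense(); print(s['ee_pos'])
E
python3 g.py .574 -.093 .08 97.5
```

```text
[ 0.57558488 -0.08911372  0.058     ]
0.03682876274062009 0.03681055623562848 0.06300822178779618
slide yaw from pad 97.86059314096153
nose [0.56329361 0.016374   0.058     ]
bar front top [ 0.57174718 -0.061732    0.066     ]
rail ends mid [ 0.58215231 -0.13206924  0.044     ] 0.09635768622788404
[ 0.57305086 -0.07087975  0.058     ]
[ 0.57813502 -0.10734545  0.058     ]
[ 0.57444045 -0.09347289  0.19079137]
2.65 [ 0.5744 -0.0935  0.1908] [-0.2  0.1  0.1] 0.00041762693270256773 q [-0.36  0.47  1.29 -0.    1.38 -0.5 ]
shift [ 0.002 -0.001  0.443] turn [-0.002  0.     0.004]
```

The pad centre agrees between the two views to 3 mm, and the travel to the stop is about 66 mm. Next I descend over the pad, 5 mm ahead of its centre.

```bash
python3 g.py .5748 -.084 .066 97.7
```

```text
2.65 [ 0.5744 -0.0935  0.1908] [-0.2  0.1  0.1] 0.00041762693270256773 q [-0.36  0.47  1.29 -0.    1.38 -0.5 ]
shift [0.038 0.008 0.499] turn [-0.002  0.     0.001]
```

Emit:
{"method": "move_arm", "body": {
  "increments": "0.038 0.008 0.1 0 0 0 1; 0.038 0.008 0.2 0 0 0 1; 0.038 0.008 0.3 0 0 0 1; 0.038 0.008 0.38 0 0 0 1; 0.038 0.008 0.44 0 0 0 1; 0.038 0.008 0.48 0 0 0 1; 0.038 0.008 0.5 0 0 0 1; 0.038 0.008 0.5 0 0 0 1; 0.038 0.008 0.5 0 0 0 1; 0.038 0.008 0.5 0 0 0 1"
}}

```text
clock: 3.48
ee_pos: [0.5754, -0.0839, 0.0668]
orientation: [2.065, 2.366, -0.002]
ft_force: [-0.2, -0.6, -0.1]
gripper_width: 0.0006
```

```bash
python3 g.py .5748 -.084 .050 97.7; python3 -c "
from h import *
im,d,p=grab('wrist','w2'); cv2.imwrite('pics/w2c.png',im[:320,120:520,::-1])"
```

```text
3.4833 [ 0.5754 -0.0839  0.0668] [-0.2 -0.6 -0.1] 0.00063061540266518 q [-0.35  0.61  1.45 -0.    1.09 -0.48]
shift [ 0.    -0.002  0.067] turn [-0.     0.001  0.001]
```

View pics/w2c.png

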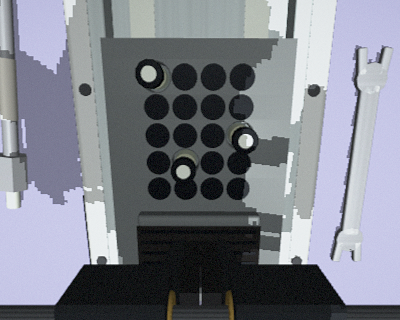

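The crop shows the fingers centred on the bar (col 200, with the bar spanning 138–260) and over the pad behind it. The vials are standing. Now I press.

Emit:
{"method": "move_arm", "body": {
  "increments": "0 0 0.02 0 0 0 1; 0 0 0.03 0 0 0 1; 0 0 0.036 0 0 0 1; 0 0 0.042 0 0 0 1; 0 0 0.048 0 0 0 1; 0 0 0.054 0 0 0 1; 0 0 0.06 0 0 0 1; 0 0 0.066 0 0 0 1; 0 0 0.068 0 0 0 1; 0 0 0.068 0 0 0 1"
}}

```text
clock: 4.37
ee_pos: [0.5758, -0.0841, 0.0513]
orientation: [2.064, 2.365, -0.001]
ft_force: [-3.7, 1.0, 14.1]
gripper_width: 0.0005
```

Emit:
{"method": "move_arm", "body": {
  "increments": "0 0 0.01 0 0 0 1; 0 0 0.016 0 0 0 1; 0 0 0.018 0 0 0 1; 0.006 0 0.018 0 0 0 1; 0.012 0 0.018 0 0 0 1; 0.018 0 0.018 0 0 0 1; 0.024 0 0.018 0 0 0 1; 0.03 0 0.018 0 0 0 1; 0.036 0 0.018 0 0 0 1; 0.04 0 0.018 0 0 0 1"
}}

```text
clock: 5.2
ee_pos: [0.576, -0.0756, 0.0491]
orientation: [2.06, 2.36, 0.001]
ft_force: [-2.1, -4.9, 15.4]
gripper_width: 0.0005
```

```bash
python3 g.py .566 -.012 .049 97.7
```

```text
5.2 [ 0.576  -0.0756  0.0491] [-2.1 -4.9 15.4] 0.0004626885702652926 q [-0.33  0.63  1.47 -0.    1.04 -0.47]
shift [ 0.257 -0.005 -0.001] turn [0.006 0.006 0.001]
```

Emit:
{"method": "move_arm", "body": {
  "increments": "0.016 0 0.008 0 0 0 1; 0.032 0 0.008 0 0 0 1; 0.048 -0.002 0.008 0 0 0 1; 0.064 -0.002 0.008 0 0 0 1; 0.08 -0.003 0.008 0 0 0 1; 0.096 -0.004 0.008 0 0 0 1; 0.112 -0.004 0.008 0 0 0 1; 0.128 -0.004 0.008 0 0 0 1; 0.144 -0.004 0.008 0 0 0 1; 0.144 -0.004 0.008 0 0 0 1"
}}

```text
clock: 6.03
ee_pos: [0.5722, -0.0405, 0.0494]
orientation: [2.055, 2.356, 0.005]
ft_force: [1.4, -0.3, 16.0]
gripper_width: 0.0006
```

```bash
python3 g.py .566 -.012 .049 97.7; python3 -c "
from h import *
im,d,p=grab('wrist','w3'); cv2.imwrite('pics/w3c.png',im[:320,120:520,::-1])"
```

```text
6.0333 [ 0.5722 -0.0405  0.0494] [ 1.4 -0.3 16. ] 0.0006281011927810845 q [-0.28  0.62  1.5  -0.    1.01 -0.41]
shift [ 0.116 -0.009  0.   ] turn [0.012 0.009 0.002]
```

View pics/w3c.png

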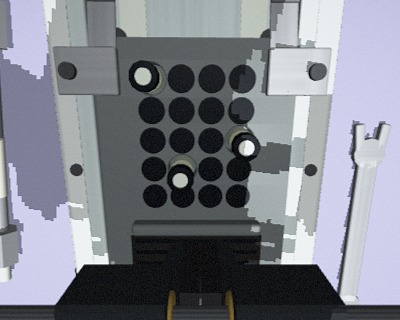

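The tray is following the fingers flat. Its nose has passed the keeper edge (row 38, with the keepers at rows 48–95), and the vials are standing. I continue pushing and correct the slight tilt.

Emit:
{"method": "move_arm", "body": {
  "increments": "0.012 -0.001 0.008 0.006 0.004 0 1; 0.024 -0.002 0.009 0.012 0.009 0 1; 0.036 -0.003 0.009 0.012 0.009 0 1; 0.048 -0.003 0.009 0.012 0.009 0 1; 0.06 -0.004 0.009 0.012 0.009 0 1; 0.072 -0.004 0.009 0.012 0.009 0 1; 0.084 -0.004 0.009 0.012 0.009 0 1; 0.096 -0.004 0.009 0.012 0.009 0 1; 0.104 -0.004 0.009 0.012 0.009 0 1; 0.104 -0.004 0.009 0.012 0.009 0 1"
}}

```text
clock: 6.92
ee_pos: [0.5694, -0.0158, 0.0486]
orientation: [2.062, 2.364, 0.002]
ft_force: [1.0, -2.0, 11.8]
gripper_width: 0.0002
```

```bash
python3 g.py .566 -.012 .049 97.7; python3 -c "
from h import *
im,d,p=grab('wrist','w4'); cv2.imwrite('pics/w4c.png',im[:320,120:520,::-1])"
```

```text
6.9167 [ 0.5694 -0.0158  0.0486] [ 1.  -2.  11.8] 0.0002050365549528157 q [-0.24  0.61  1.5  -0.    1.02 -0.37]
shift [ 0.017 -0.011 -0.002] turn [0.004 0.002 0.002]
```

View pics/w4c.png

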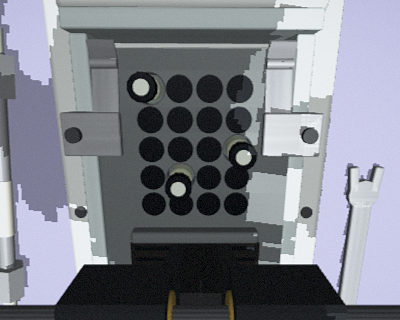

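The nose is at row 44 and the stop's top edge at about row 33, so a few mm remain. I push on, further than the estimate, until the force shows contact with the stop.

Emit:
{"method": "move_arm", "body": {
  "increments": "0.006 0 0.008 0.004 0.002 0 1; 0.012 0 0.008 0.004 0.002 0 1; 0.018 0 0.008 0.004 0.002 0 1; 0.024 0 0.008 0.004 0.002 0 1; 0.03 0 0.008 0.004 0.002 0 1; 0.036 0 0.008 0.004 0.002 0 1; 0.042 0 0.008 0.004 0.002 0 1; 0.046 0 0.008 0.004 0.002 0 1; 0.05 0 0.008 0.004 0.002 0 1; 0.05 0 0.008 0.004 0.002 0 1"
}}

```text
clock: 7.8
ee_pos: [0.5691, -0.0089, 0.0484]
orientation: [2.059, 2.36, -0.008]
ft_force: [-4.6, -28.8, 11.7]
gripper_width: 0.0005
```

```bash
python3 g.py .566 -.012 .049 97.7; python3 -c "
from h import *
im,d,p=grab('wrist','w5'); cv2.imwrite('pics/w5c.png',im[:320,120:520,::-1])"
```

```text
7.8 [ 0.5691 -0.0089  0.0484] [ -4.6 -28.8  11.7] 0.000484974903128996 q [-0.22  0.61  1.5  -0.01  1.02 -0.35]
shift [-0.011 -0.014 -0.002] turn [0.003 0.01  0.002]
```

View pics/w5c.png

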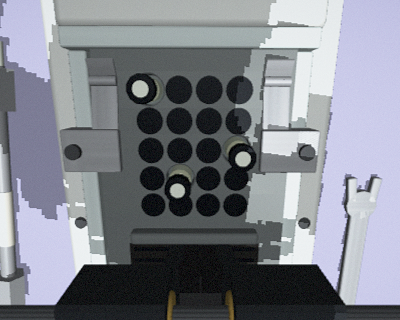

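A push of 29 N after 7 mm of travel, with the nose at the stop's edge (row ~48), means the tray is against the stop. I lift straight up with the pushing force eased off.

Emit:
{"method": "move_arm", "body": {
  "increments": "0.004 0 -0.006 0 0 0 1; 0.002 0 -0.014 0 0 0 1; 0 0 -0.025 0 0 0 1; 0 0 -0.04 0 0 0 1; 0 0 -0.06 0 0 0 1; 0 0 -0.1 0 0 0 1; 0 0 -0.18 0 0 0 1; 0 0 -0.28 0 0 0 1; 0 0 -0.38 0 0 0 1; 0 0 -0.4 0 0 0 1"
}}

```text
clock: 8.68
ee_pos: [0.57, -0.0074, 0.1531]
orientation: [2.054, 2.357, -0.001]
ft_force: [0.6, -0.3, 0.4]
gripper_width: 0.0002
```

```bash
python3 g.py .566 -.012 .149 97.7; python3 -c "
from h import *
im,d,p=grab('wrist','w6'); cv2.imwrite('pics/w6c.png',cv2.resize(im[20:260,200:440,::-1],None,fx=2.4,fy=2.4,interpolation=cv2.INTER_CUBIC))"
```

```text
8.6833 [ 0.57   -0.0074  0.1531] [ 0.6 -0.3  0.4] 0.00021750269654957578 q [-0.22  0.49  1.39 -0.01  1.26 -0.35]
shift [-0.016 -0.019  0.016] turn [0.009 0.011 0.002]
```

View pics/w6c.png

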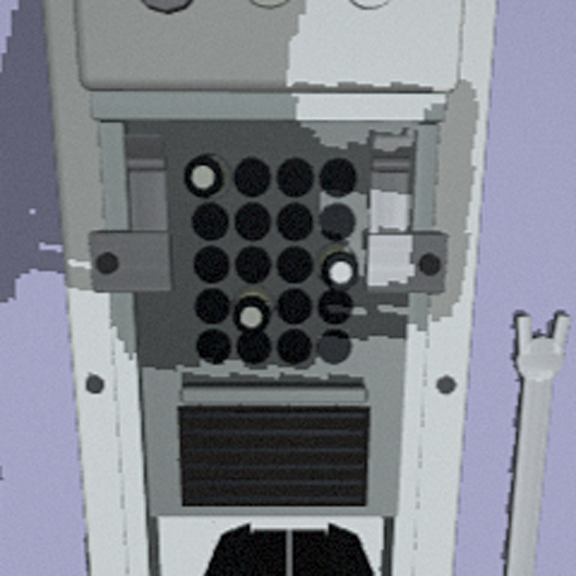

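The picture shows the tray's nose directly at the stop (row ~120, no gap), both leaf springs over its edge, and three vials standing. A quick numeric check of height and position follows before I hand in.

```bash
python3 - <<'E'
from h import *
im,d,p=load('w6'); Q=rot(p)
def pt(x,y):
    u,v=200+x/2.4,20+y/2.4; D=np.median(d[int(v)-1:int(v)+2,int(u)-1:int(u)+2]); return np.array(p['xyz'])+Q@np.array([(u-p['cx'])/p['fx'],-(v-p['cy'])/p['fy'],-1])*D
for n,a in dict(lead=(270,140),mid=(180,340),trailL=(165,450),trailR=(385,450),pad=(270,455),rail=(115,460),stoptop=(270,105),block=(270,70)).items(): print(n,pt(*a).round(4))
s=np.array([-.134,.991,0])
a=ray(p,200+274/2.4,20+121/2.4,.052); b=ray(p,200+272/2.4,20+455/2.4,.0495); print('stop edge to pad centre (106 if home)',(a-b)@s)
i2,d2,p2=load('w2'); t=pt
E
```

```text
lead [0.5537 0.0801 0.0518]
mid [0.5329 0.0161 0.0518]
trailL [ 0.5315 -0.0219  0.052 ]
trailR [ 0.6049 -0.0119  0.0522]
pad [ 0.5667 -0.0187  0.0525]
rail [ 0.5088 -0.0419  0.0162]
stoptop [0.5524 0.0897 0.0521]
block [0.5509 0.1005 0.04  ]
stop edge to pad centre (106 if home) 0.1060938900256584
```

```bash
python3 -c "
from bench import bot
print(bot.hand_in(), bot.sense()['clock'])"
```

```text
the job is handed in; nothing more can be done
the job is handed in; nothing more can be done
```

The tray is docked and the job is handed in. I pressed it down about 9 mm on the pad (about 15 N), then slid it under both leaf springs to the end stop. The push rose to 29 N at the stop, and I lifted straight off. The whole run took about 9 s of the 32 s.

**Last checks:**
- **Position:** the stop edge to the pad centre measures 106.1 mm, where 106 mm means fully home. No gap is visible at the stop.
- **Height:** the tray top is level at 51.8 to 52.5 mm, which puts the plate about 6 mm down. It needs at least 5 mm, and the camera is good to about 2 mm, so that margin is thin. The stop's top read 52.1 mm against its true 52 mm, which supports the height reading.
- **Hold-down and vials:** both leaf springs lie over the tray's edges, and all three vials stand in their wells. I judged both by eye from the last picture.
- **Robot:** the force on the tool is about zero, and it is about 10 cm clear of the tray.

**Disagreements and gaps:**
- A single depth reading on the stop block gave 40 mm instead of 53 mm. I took it for a bad pixel, perhaps a groove, and did not check it again.
- I did not measure the other bench items again. I saw no contact with any of them, and the spanner is still in place in the last view.
- The hand-in reports no verdict.

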